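Tilt up the inspection flap for a light-gap check

TASK

Lay the straightedge flat on the closed flap of the inspection box, flush along the exposed long side face of the steel part (the side facing the pull bar) and about centred on it, and let go of it. Then raise the flap by its pull bar to 30 degrees and finish holding it there, without letting go, so that a colleague can look for light between straightedge and part; the flap falls shut if not held, and the straightedge must still lie flush. Leave the other things on the bench alone.

Things in the scene. Friction and masses are not known exactly. Their poses are not given: they have to be found in the camera images.
- straightedge: Loose steel straightedge, 180 x 32 x 8 mm, 0.25 kg, with an upright black grip rib 110 mm long and 12 mm wide on its middle line, from 8 to 38 mm above its underside. Origin: centre of its underside; x along its length, y across its 32 mm width, z up. Both long sides are straight and alike, so either way round will do. The rib is meant to be pinched across its 12 mm.
- box: Fixed inspection box, 220 x 220 mm, rim 49 mm above the bench; origin: centre of its underside. The hinge is on its +y side, the pull bar on its -y side. Beside the flap's end at -x a steel quadrant rod, radius 100 mm round the hinge, rises to 145 mm above the bench; it is marked every 10 degrees, the longest mark at 30, and a pin on the flap points at it.
- part_face (a point): Foot of the part's exposed face, at its middle, on the flap's upper surface (58 mm above the bench when shut); moves with the flap. Part: flat steel bar fixed on the flap, 150 x 40 x 10 mm high. x along the face and hinge, +y into the part to the hinge, -y over 141 mm of free flap to the pull bar, z normal to the flap. A flush straightedge has its origin 16 mm from here along -y.
- pull_bar: The flap's pull bar: a round sleeve, diameter 12 mm, 96 mm long, that turns freely about its own axis between two stems; origin at its middle, 41 mm beyond the flap's free edge, 260 mm from the hinge axis and level with it when shut (54 mm above the bench). x along the bar, parallel to the hinge; moves with the flap.
- flap_hinge (a point): Point on the hinge axis opposite the middle of the bar, 54 mm above the bench; the axis is parallel to x of part_face. The flap is 216 mm (along the hinge) x 214 mm, 8 mm thick.
- flap (a joint): Angle of the flap in rad: 0 shut (level), grows as the bar is lifted, to 1.4 at most. It swings freely and falls shut; holding it takes some 3 to 5 N at the bar.
- tape_roll: Bystander: small roll of black tape lying on the bench, 57 x 54 x 19 mm; origin at the centre of its underside.
- cover: Bystander: black wedge-shaped plastic cover, 54 x 100 x 34 mm; origin at the centre of its underside.
- marker: Bystander: marker pen lying on the bench, 20 x 136 x 18 mm; origin at the centre of its underside.
- lighter: Bystander: lighter lying on the bench, 25 x 71 x 13 mm; origin at the centre of its underside.

How it is judged:
On the way:
1. the straightedge lies flat, flush along the part's face and let go of, the flap still shut (y of straightedge in the frame of part_face between -0.0185 and -0.0135 m and angle between the x axis of straightedge and the x axis of part_face, either way round below 0.025 rad and x of straightedge in the frame of part_face between -0.025 and 0.025 m and z of straightedge in the frame of part_face between -0.003 and 0.003 m and angle between the z axis of straightedge and the z axis of part_face, either way round below 0.05 rad and contact force between straightedge and the arm below 0.1 N and contact force between straightedge and the fingers below 0.1 N and value of joint flap below 0.03 rad), for 0.2 s.
At the end, for the whole second after the job is handed in: The robot's fingers still hold the flap's bar (over 0.5 N) at rest at 30 degrees within 4 degrees; the straightedge, untouched, lies flat on it, within 2.5 mm and 1.4 degrees of flush with the part's face and within 25 mm of centred along it (y of straightedge in the frame of part_face between -0.0185 and -0.0135 m and angle between the x axis of straightedge and the x axis of part_face, either way round below 0.025 rad and x of straightedge in the frame of part_face between -0.025 and 0.025 m and z of straightedge in the frame of part_face between -0.003 and 0.003 m and angle between the z axis of straightedge and the z axis of part_face, either way round below 0.05 rad and contact force between straightedge and the arm below 0.1 N and contact force between straightedge and the fingers below 0.1 N and value of joint flap between 0.454 and 0.594 rad and velocity of joint flap between -0.05 and 0.05 rad/s and contact force between pull_bar and the fingers above 0.5 N); the arm keeps its last pose, push and grip.
It fails at once if a bystander (tape roll, cover, marker or lighter) is moved more than 30 mm (distance of any of tape_roll, cover, marker, lighter from where it was at the start of the episode above 0.03 m).
It also fails if it takes over 72 s, if anything falls off the work surface, if the arm or the gripper's body presses on something with over 40 N, if the wrist force passes 120 N, or if a joint passes its speed limit or range.

ROBOT

A 6-joint arm with a two-finger parallel gripper is mounted at the origin on a cart in front of the work surface, level with it; the furniture and walls round the work are solid. World frame = base frame: x ahead of the robot, y to its left, z up, the work surface at z = 0. Lengths are in m, angles in rad, forces in N, time in s.
With the tool pointing down it reaches from about 0.25 to 0.775 m from the base axis. Payload 4 kg.
Tool frame: the origin (TCP) lies at the very end of the fingers, on their centre line; the grasp point (between the pads) lies 19 mm behind it; z points along the fingers, y is the line along which they close (so a half turn about z gives the same grasp; the last joint's range is limited). The gripper opens to 94 mm and grips with 3 to 60 N. Pads are 16 mm wide; open, the fingers measure 119 mm over their backs; the gripper's body (75 mm by 177 mm) begins 78 mm behind the grasp point.
Start: joints at [-1.344, 0.087, 1.371, -0, 1.684, -0.103], TCP at [0.178, -0.52, 0.206] pointing down, gripper open.
Joint ranges: [-3.1, 3.1], [-0.76, 2.03], [0.27, 2.55], [-1.08, 4.22], [0.17, 2.65], [-2.57, 2.57]. Speed limits (rad/s): [2.79, 2.79, 3.14, 3.14, 3.14, 3.14].

INTERFACE

Orientations are given as [roll, pitch, yaw] about the fixed x, y, z axes, in that order (R = Rz(yaw) Ry(pitch) Rx(roll)).
In Python, from bench import robot, snapshot, finder gives the robot as it stands.
- The arm moves only by the tool drive_tool, never from a script. Its argument "deltas" is text: rows parted by semicolons, each of 7 numbers parted by spaces: the shift along the tool's x, y, z each as a share of 100 mm, from -1 to 1, then the turn, a rotation vector about the tool's x, y, z each as a share of 90 degrees, from -1 to 1, then the finger opening in mm, from 0 to 94. In form: tx ty tz rx ry rz gripper; .... A call has 1 to 5 rows; each row is the pose to reach, as a shift and turn from the pose commanded when the call began, along the tool's axes at that moment; what a row does not reach only later rows make up. A row lasts 1/10 s, in which the tool goes at most 50 mm and 8.59 degrees, less where a joint would pass 70% of its speed; a pose out of reach is approached as far as the arm can. A call with a number of a shift or a turn outside -1 to 1 is refused whole. A call with a gripper value outside its range is refused whole. The fingers move at their own pace and stop on an object; the grip force is fixed at half the most. Time passes only in rows, so rows that repeat a pose let the fingers close. It gives the time, the measured TCP pose, the force, the opening and the grip force at its end, in the units of the state.
- robot.get_obs(): the state, without advancing time (a new reading comes with each control period).
- snapshot(name): name is "scene" or "top" or "wrist"; returns a dict with "img" (400x640x3 uint8, red, green, blue), "fx", "fy", "cx", "cy" (pixels), "T" (4x4, takes a point from camera to world coordinates); the wrist camera has in their place "hand_eye" (4x4, takes a point from camera to tool coordinates, whose origin is the TCP and whose axes are the flange's). Camera axes: x right, y up, looking along -z (the intrinsics and any distortion apply to the point x, -y, -z); pixel columns grow to the right and rows downward; lengths in m; the calibration is good to about 2 mm. A picture is of the moment at which its call begins: read the wrist's pose just before it. There is no depth.
- robot.close_job(): hands the job in; it is judged then, once.
Trained networks look in the newest picture that a camera, given by its name, has taken for a name from the list of things; names that differ only in an ending like _2 or _b are one class to them, and where a whole thing is asked for, a point or a joint stands for the part that bears it (a point fixed in the world has none). Each returns a list of dicts, best first, with "confidence" (0 to 1); they miss things now and then, are a little off and sometimes report something else, mostly with a low value. They report only what shows in the picture. A call takes as long as a camera call.
- finder.look_for(camera, thing): "xy" ([column, row] in pixels, amid what is visible of it).
- finder.masks_of(camera, thing): "region" (400x640 bool, what is visible of it) and "xy" ([column, row] in pixels, amid what is visible of it).
- finder.landmark_of(camera, thing): "xy" ([column, row] in pixels: a listed point, or the origin of a listed thing).
The state is a dict: "time": time; "joint_positions": joint angles; "qvel": joint speeds; "joint_torque": joint torques, N m; "tool_pos": TCP position; "ee_rot": TCP orientation; "wrist_force": force on the tool from outside, world axes, zero at the start; "wrist_torque": the same for the moment, N m; "width": finger opening in m; "finger_force": force on a finger pad.
Only numpy, scipy, OpenCV 4.12 (cv2) and the standard library are available. Lean on these libraries where they do the work, as an engineer would, in place of code of your own. Each camera call takes 0.05 s, during which the arm holds its last target. There are 200 camera calls.

## Working session

There is one attempt and no reset: what is moved stays moved. The work goes in short steps, Python scripts to look and compute and a tool call to move; the robot and the scene stay as the last step left them, time stands still between calls to the robot, and variables do not carry over. Pictures are saved under pics/ and viewed, at most 10 in all, crops included, and the job is handed in when it is done.

Besides the shell and the picture viewer there is one more tool, called by a JSON object that holds its "api" and its "payload", one argument or row to a line. drive_tool: Moves the arm, as the interface text tells. Shift numbers are shares of 100 mm and turn numbers shares of 90 degrees, none past 1 either way. Its arguments: {"type":"object","properties":{"deltas":{"type":"string"}},"required":["deltas"]}

```bash
mkdir -p pics; ls; cat > h.py <<'E'
import numpy as np, cv2
from bench import robot, snapshot, finder
from scipy.spatial.transform import Rotation as R
def Tool(o=None):
    o=o or robot.get_obs(); T=np.eye(4); r=np.array(o["ee_rot"])
    T[:3,:3]=R.from_euler('xyz',r).as_matrix() if r.size==3 else r.reshape(3,3)
    T[:3,3]=o["tool_pos"]; return T
def snap(name):
    Tt=Tool(); s=snapshot(name); s["W"]=s["T"] if "T" in s else Tt@s["hand_eye"]
    return s
def ray(s,p,z):
    d=s["W"][:3,:3]@np.array([(p[0]-s["cx"])/s["fx"],-(p[1]-s["cy"])/s["fy"],-1.]); o=s["W"][:3,3]
    return o+d*(z-o[2])/d[2]
def proj(s,P):
    c=np.linalg.inv(s["W"])@np.append(P,1); return [s["cx"]+s["fx"]*c[0]/-c[2], s["cy"]-s["fy"]*c[1]/-c[2]]
def save(s,f): cv2.imwrite('pics/'+f,s["img"][:,:,::-1])
E
python3 - <<'E'
from h import *
o=robot.get_obs(); print(o)
for c in ["top","scene"]:
    s=snap(c); save(s,c+'1.png'); print(c,[k for k in s],s["fx"],s["W"].round(3).tolist())
    for t,z in [("straightedge",.0),("part_face",.058),("pull_bar",.054),("flap_hinge",.054),("box",0),("tape_roll",0),("cover",0),("marker",0),("lighter",0)]:
        for r in finder.landmark_of(c,t)[:1]: print(t,round(r["confidence"],2),np.round(r["xy"],1),ray(s,r["xy"],z).round(4))
E
```

```text
pics
{'time': 0.0, 'joint_positions': array([-1.34412600e+00,  8.79265703e-02,  1.37221815e+00, -1.36268855e-06,
        1.68359606e+00, -1.03095449e-01]), 'qvel': array([-7.31023439e-05,  4.72309248e-04, -6.79785491e-04, -9.74465268e-04,
        2.54671329e-03,  9.28657384e-04]), 'joint_torque': array([-1.73371509e-04, -3.40183353e+01, -3.02424932e+01,  7.18196877e-02,
        3.30556172e-02, -1.72528748e-04]), 'tool_pos': array([ 0.17797759, -0.51983801,  0.20433803]), 'ee_rot': array([-3.13945579e+00, -2.19722506e-04,  3.29765389e-01]), 'wrist_force': array([ 0.62911998, -0.03985495, -0.31779138]), 'wrist_torque': array([ 0.00577128,  0.02569579, -0.00602146]), 'finger_force': 0.0, 'width': 0.0940495700957804}
top ['img', 'fx', 'fy', 'cx', 'cy', 'T', 'W'] 384.7157086877547 [[-0.019, 0.987, -0.162, 0.436], [-1.0, -0.019, 0.003, -0.041], [-0.0, 0.162, 0.987, 1.009], [0.0, 0.0, 0.0, 1.0]]
straightedge 0.96 [371.7 215.4] [ 0.5465 -0.197   0.    ]
part_face 0.75 [218.2 223.5] [0.5273 0.1929 0.058 ]
pull_bar 0.58 [295.4 236.5] [0.4918 0.0023 0.054 ]
flap_hinge 0.64 [192.1 220.6] [0.5362
[... 217 characters left out ...]
]
lighter 0.61 [281.2 145.8] [0.7411 0.0404 0.    ]
scene ['img', 'fx', 'fy', 'cx', 'cy', 'T', 'W'] 450.13696470087814 [[-0.861, 0.363, -0.355, 0.159], [-0.508, -0.599, 0.619, 0.712], [0.012, 0.714, 0.7, 0.947], [0.0, 0.0, 0.0, 1.0]]
straightedge 0.74 [366.  194.5] [ 0.5475 -0.2023  0.    ]
part_face 0.65 [303.4 281.8] [0.5151 0.1974 0.058 ]
pull_bar 0.61 [350.8 235.7] [0.4887 0.0092 0.054 ]
flap_hinge 0.72 [309.8 281.5] [0.5041 0.1865 0.054 ]
box 0.59 [311.4 284.8] [0.5162 0.1611 0.    ]
tape_roll 0.7 [304.5 198.6] [ 0.6975 -0.0906  0.    ]
cover 0.91 [324.3 157.8] [ 0.7453 -0.2871  0.    ]
marker 0.46 [404.4 173.5] [ 0.4864 -0.3524 -0.    ]
lighter 0.52 [268.7 222.3] [0.7327 0.0433 0.    ]
```

View pics/top1.png

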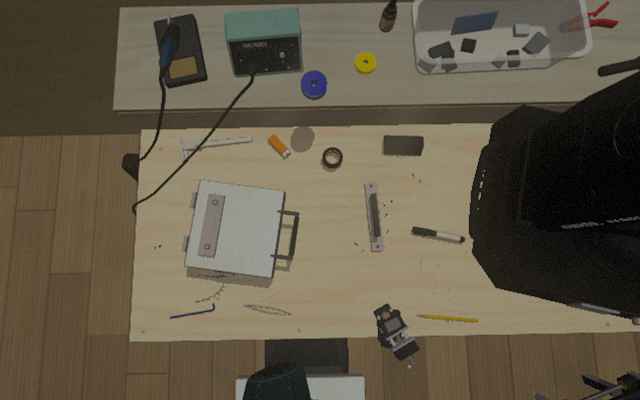

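View pics/scene1.png

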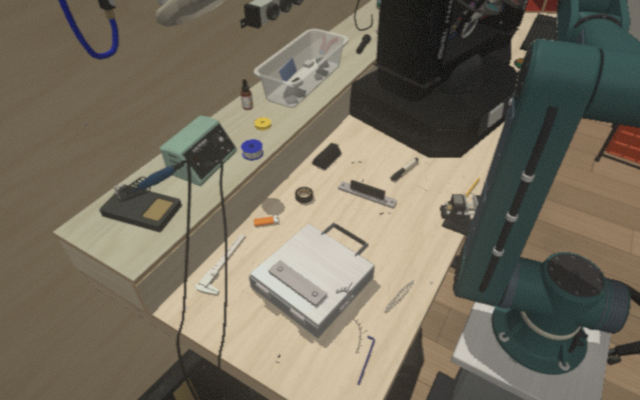

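Top view: the straightedge is at about (373,216) and lies nearly along world x. The box is at about (240,228) with yaw about -0.16, the part at (212,225) and the bar at (294,236). The scene view agrees. Next I move over the straightedge.

{"api": "drive_tool", "payload": {
  "deltas": "0.5 -0.23 0 0 0 0 60; 1 -0.46 0 0 0 0 60; 1 -0.46 0 0 0 0 60"
}}

```text
time: 1.3
tool_pos: [0.2605, -0.4417, 0.2059]
ee_rot: [-3.142, -0.002, 0.334]
wrist_force: [-0.5, -0.4, -0.3]
width: 0.0734
finger_force: 0.0
```

{"api": "drive_tool", "payload": {
  "deltas": "0.5 -0.23 0 0 0 0 60; 1 -0.46 0 0 0 0 60; 1 -0.46 0 0 0 0 60"
}}

```text
time: 1.6
tool_pos: [0.3401, -0.3659, 0.2058]
ee_rot: [-3.142, -0.002, 0.335]
wrist_force: [0.4, -0.7, 0.8]
width: 0.0597
finger_force: 0.0
```

{"api": "drive_tool", "payload": {
  "deltas": "0.5 -0.23 0 0 0 0 60; 1 -0.46 0 0 0 0 60; 1 -0.46 0 0 0 0 60"
}}

```text
time: 1.9
tool_pos: [0.4195, -0.2904, 0.2055]
ee_rot: [-3.141, -0.001, 0.334]
wrist_force: [-1.2, -0.7, -1.1]
width: 0.06
finger_force: 0.0
```

{"api": "drive_tool", "payload": {
  "deltas": "0.5 -0.23 0 0 0 0.06 60; 1 -0.46 0 0 0 0.12 60; 1 -0.46 0 0 0 0.12 60; 1 -0.46 0 0 0 0.12 60; 1 -0.46 0 0 0 0.12 60"
}}

```text
time: 2.4
tool_pos: [0.4961, -0.2182, 0.2053]
ee_rot: [3.141, 0.001, 0.141]
wrist_force: [0.7, 0.2, 0.5]
width: 0.0602
finger_force: 0.0
```

```bash
cat >> h.py <<'E'
def look(f):
    s=snap("wrist"); save(s,f); return s
def axis(s,thing,z):
    for r in finder.masks_of("wrist",thing)[:1]:
        m=r["region"]; ys,xs=np.nonzero(m)
        h=cv2.convexHull(np.stack([xs,ys],1).astype(np.int32))[:,0]
        P=np.array([ray(s,p,z)[:2] for p in h]).astype(np.float32)*1000
        (c,wh,a)=cv2.minAreaRect(P); print(thing,round(r["confidence"],2),m.sum(),xs.min(),xs.max(),ys.min(),ys.max(),'rect mm',np.round(c,1),np.round(wh,1),round(a,2)); return m
E
python3 - <<'E'
from h import *
s=look('w1.png'); print(s["hand_eye"].round(3).tolist(),s["fx"])
axis(s,"straightedge",.008)
print([ (ray(s,r["xy"],0).round(4),r["confidence"]) for r in finder.landmark_of("wrist","straightedge")[:2]])
E
```

```text
[[-0.0, 0.97, 0.244, 0.072], [1.0, 0.0, 0.0, -0.0], [0.0, 0.244, -0.97, -0.179], [0.0, 0.0, 0.0, 1.0]] 311.2181902957125
straightedge 0.79 4205 296 333 54 209 rect mm [ 548.2 -199.8] [179.6  33.5] 4.06
[(array([ 0.5523, -0.2006,  0.    ]), 0.62)]
```

View pics/w1.png

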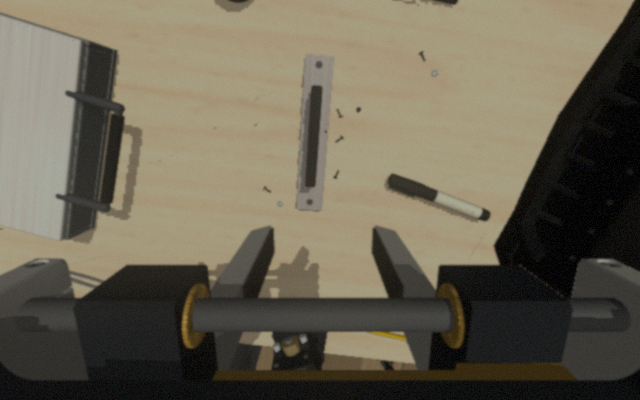

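The wrist view shows the straightedge at about (315,132), measuring 179.6 x 33.5 mm, which fits its real size. It is centred at (0.548,-0.200) with yaw 0.071.

{"api": "drive_tool", "payload": {
  "deltas": "0.3 -0.05 0.4 0 0 0.03 60; 0.54 -0.11 0.8 0 0 0.045 60; 0.54 -0.11 1 0 0 0.045 60; 0.54 -0.11 1 0 0 0.045 60"
}}

```text
time: 2.95
tool_pos: [0.5459, -0.198, 0.1009]
ee_rot: [-3.138, 0.008, 0.07]
wrist_force: [-0.3, 0.3, -0.3]
width: 0.0601
finger_force: 0.0
```

{"api": "drive_tool", "payload": {
  "deltas": "0 0 0.4 0 0 0 60; 0 0 0.75 0 0 0 60; 0 0 0.9 0 0 0 60; 0 0 0.9 0 0 0 60"
}}

```text
time: 3.35
tool_pos: [0.5473, -0.1985, 0.0143]
ee_rot: [-3.14, 0.003, 0.069]
wrist_force: [0.0, -0.5, -0.0]
width: 0.0601
finger_force: 0.0
```

{"api": "drive_tool", "payload": {
  "deltas": "0 0 0 0 0 0 20; 0 0 0 0 0 0 0; 0 0 0 0 0 0 0; 0 0 0 0 0 0 0; 0 0 0 0 0 0 0"
}}

```text
time: 3.85
tool_pos: [0.5493, -0.1984, 0.0163]
ee_rot: [3.141, -0.001, 0.071]
wrist_force: [-0.1, -0.4, 1.0]
width: 0.0237
finger_force: 0.0
```

{"api": "drive_tool", "payload": {
  "deltas": "0 0 0 0 0 0 0; 0 0 0 0 0 0 0; 0 0 0 0 0 0 0"
}}

```text
time: 4.15
tool_pos: [0.549, -0.1985, 0.0157]
ee_rot: [3.141, -0.0, 0.071]
wrist_force: [0.6, -1.1, 1.6]
width: 0.0118
finger_force: 30.0
```

{"api": "drive_tool", "payload": {
  "deltas": "0 0 -0.2 0 0 0 0; 0 0 -0.5 0 0 0 0; 0 0 -0.9 0 0 0 0; 0 0 -1 0 0 0 0; 0 0 -1 0 0 0 0"
}}

```text
time: 4.65
tool_pos: [0.55, -0.1987, 0.1171]
ee_rot: [3.14, -0.004, 0.071]
wrist_force: [0.5, 0.1, -1.7]
width: 0.0117
finger_force: 30.0
```

{"api": "drive_tool", "payload": {
  "deltas": "0 0 -0.4 0 0 0 0; 0 0 -0.8 0 0 0 0; 0 0 -0.8 0 0 0 0"
}}

```text
time: 4.95
tool_pos: [0.5509, -0.1991, 0.1994]
ee_rot: [3.138, -0.007, 0.071]
wrist_force: [0.5, -0.6, -1.3]
width: 0.0118
finger_force: 30.0
```

{"api": "drive_tool", "payload": {
  "deltas": "-0.2 -0.4 -0.2 0 0 0.04 0; -0.5 -0.8 -0.5 0 0 0.1 0; -0.5 -1 -0.5 0 0 0.147 0; -0.5 -1 -0.5 0 0 0.147 0"
}}

```text
time: 5.35
tool_pos: [0.4909, -0.0993, 0.2442]
ee_rot: [-3.14, 0.001, -0.157]
wrist_force: [-0.4, -0.3, -2.8]
width: 0.0119
finger_force: 30.0
```

{"api": "drive_tool", "payload": {
  "deltas": "-0.2 -0.4 0 0 0 0 0; -0.38 -0.8 0 0 0 0 0; -0.38 -0.97 0 0 0 0 0"
}}

```text
time: 5.65
tool_pos: [0.468, 0.002, 0.2422]
ee_rot: [-3.141, 0.006, -0.157]
wrist_force: [-0.1, 0.5, -0.6]
width: 0.0116
finger_force: 30.0
```

{"api": "drive_tool", "payload": {
  "deltas": "-0.2 -0.4 0 0 0 0 0; -0.38 -0.8 0 0 0 0 0; -0.38 -0.97 0 0 0 0 0; -0.38 -0.97 0 0 0 0 0; -0.38 -0.97 0 0 0 0 0"
}}

```text
time: 6.15
tool_pos: [0.4475, 0.101, 0.2428]
ee_rot: [3.139, 0.004, -0.16]
wrist_force: [0.0, -0.9, -1.8]
width: 0.0119
finger_force: 30.0
```

```bash
python3 - <<'E'
from h import *
print(robot.get_obs()["tool_pos"],robot.get_obs()["ee_rot"])
s=look('w2.png')
for t,z in [("part_face",.058),("pull_bar",.054),("flap_hinge",.054)]:
    print(t,[ (np.round(r["xy"],1),ray(s,r["xy"],z).round(4),round(r["confidence"],2)) for r in finder.landmark_of("wrist",t)[:1]])
axis(s,"pull_bar",.054); axis(s,"straightedge",Tool()[2,3]-.008)
E
```

```text
[0.4475031  0.10098085 0.24276804] [ 3.1393539   0.00414609 -0.15961001]
part_face [(array([233.1, 127.5]), array([0.5272, 0.1918, 0.058 ]), 0.94)]
pull_bar [(array([395.7, 127.9]), array([0.4971, 0.0084, 0.054 ]), 0.77)]
flap_hinge [(array([172.9, 127.1]), array([0.5387, 0.2611, 0.054 ]), 0.74)]
straightedge 0.65 9810 295 350 91 357 rect mm [447.4 102. ] [ 31.5 177. ] 80.79
```

View pics/w2.png

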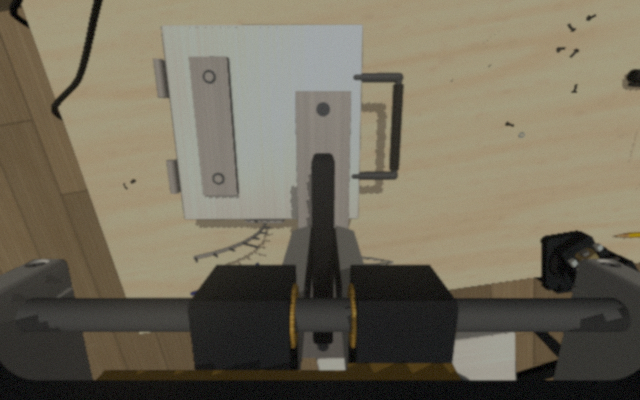

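The wrist view shows the part at about (213,125), with its exposed face edge running from about (228,57) to (238,194). The bar is at (397,127) and the held straightedge at (322,200). I'll enlarge it to measure the edges.

```bash
python3 - <<'E'
from h import *
i=cv2.imread('pics/w2.png')[40:205,175:275]
cv2.imwrite('pics/c2.png',cv2.resize(i,None,fx=3.6,fy=3.6,interpolation=cv2.INTER_CUBIC))
g=cv2.GaussianBlur(cv2.imread('pics/w2.png',0),(3,3),0).astype(int)
for r in (70,90,110,130,150,180): print(r,g[r,182:202],'|',g[r,222:246])
E
```

```text
70 [159 159 159 161 161 160 157 148 137 127 124 123 123 123 122 122 123 124
 124 124] | [126 124 122 121 114  98  89 103 131 153 160 161 161 162 163 163 162 162
 162 162 163 163 163 162]
90 [159 158 158 158 159 161 162 161 156 148 137 129 125 125 125 125 124 124
 125 126] | [125 125 125 124 124 121 111  95  93 113 139 155 161 163 163 163 163 163
 162 162 162 162 163 163]
110 [158 158 159 160 159 159 159 160 160 160 158 151 140 131 126 125 125 126
 126 126] | [123 124 124 125 125 124 121 114  99  92 106 133 151 159 162 162 162 162
 162 162 162 162 162 163]
130 [159 159 160 161 160 160 160 161 160 159 161 161 159 152 141 131 127 127
 126 126] | [125 124 124 125 125 125 125 125 123 113  97  93 113 139 155 160 162 162
 162 162 162 162 162 162]
150 [161 161 160 160 161 161 162 162 161 160 160 160 161 161 159 153 143 133
 128 126] | [124 124 125 125 125 127 128 128 126 124 118 104  94 105 132 152 160 162
 162 162 162 163 163 162]
180 [155 158 159 159 158 158 159 160 160 160 161 161 160 159 159 160 160 158
 152 143] | [ 91  89 100 115 123 125 126 127 127 127 127 126 124 114 101 103 123 144
 155 159 161 161 161 161]
```

View pics/c2.png

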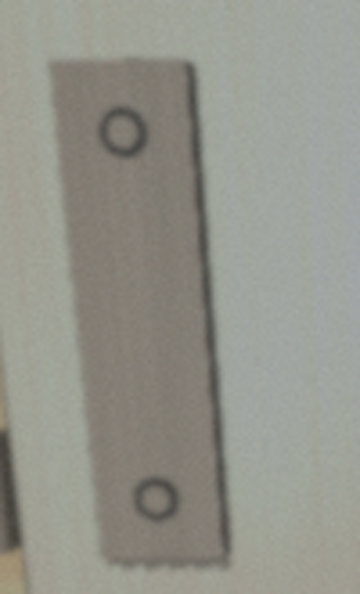

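The crop shows the part's top face, the dark strip of the exposed face and the foot edge, running from (230,70) to (238,180). The part's ends are at rows 57 and 196.

```bash
cat >> h.py <<'E'
def face(s,foot,ends):
    """foot: two pixels on foot edge; ends: two pixels of top-edge corners (z=.068)"""
    a,b=[ray(s,p,.058)[:2] for p in foot]; e=[ray(s,p,.068)[:2] for p in ends]
    d=(a-b)/np.linalg.norm(a-b); n=np.array([-d[1],d[0]])
    m=(e[0]+e[1])/2; f=a+d*((m-a)@d)
    print('len',np.linalg.norm(e[0]-e[1]),'yaw',np.arctan2(d[1],d[0]),'top edge offset',[(x-a)@n for x in e],'face mid',f)
    return f,d,n
E
python3 - <<'E'
from h import *
s=snap("wrist"); T=Tool(); print(T[:3,3],robot.get_obs()["ee_rot"])
f,d,n=face(s,[(229.8,70),(238.1,180)],[(225.5,57.2),(237,196.4)])
for P in (f,): print(proj(s,np.append(P,.058)))
hi=[ray(s,p,.058)[:2] for p in [(164,27),(361,26),(359,219),(184,219)]]   # flap corners
print('flap in face frame mm',[(round((p-f)@d*1000,1),round((p-f)@n*1000,1)) for p in hi])
b=[ray(s,p,.054)[:2] for p in [(398,83),(395,172)]]
print('bar',[(round((p-f)@d*1000,1),round((p-f)@n*1000,1)) for p in b])
# rib in hand: ends of straightedge top (z about TCP-16+8)
g=cv2.cvtColor(s["img"],cv2.COLOR_RGB2GRAY).astype(int)
for r in (105,130,145): print(r,g[r,288:300],g[r,342:354])
print(g[84:98,310])
iT=np.linalg.inv(T)
for p in [(295.5,105),(350,105),(295.5,145),(350,145),(310,91)]:
    q=iT@np.append(ray(s,p,T[2,3]-.008),1); print(p,(q[:2]*1000).round(1))
E
```

```text
[0.4480807  0.10085117 0.24537409] [ 3.14139247e+00 -2.98470169e-05 -1.61658464e-01]
len 0.15148992526722008 yaw -0.15412358927372624 top edge offset [np.float64(0.0007514114859521097), np.float64(-2.5696500351883037e-05)] face mid [0.5256006  0.19173633]
[np.float64(234.34560493030216), np.float64(130.24295690761954)]
flap in face frame mm [(np.float64(107.9), np.float64(66.6)), (np.float64(107.1), np.float64(-143.1)), (np.float64(-108.0), np.float64(-145.3)), (np.float64(-106.2), np.float64(70.3))]
bar [(np.float64(50.1), np.float64(-186.2)), (np.float64(-50.5), np.float64(-187.8))]
105 [163 165 164 164 161 160 158 140 129 127 127 128] [126 129 128 130 127 130 130 128 134 148 159 162]
130 [162 163 166 163 160 162 157 140 129 128 128 131] [125 127 126 129 127 128 129 127 136 150 160 163]
145 [162 162 165 159 162 160 162 156 142 129 125 128] [124 125 129 128 128 125 126 136 149 157 162 161]
[165 164 165 165 161 164 153 144 133 131 134 135 135 134]
(295.5, 105) [ 80.9 -16.3]
(350, 105) [80.9 15. ]
(295.5, 145) [ 58.2 -16.8]
(350, 145) [58.2 15.5]
(310, 91) [88.5 -7.9]
```

{"api": "drive_tool", "payload": {
  "deltas": "0.3 -0.4 0.1 0 0 -0.005 0; 0.62 -0.82 0.2 0 0 -0.005 0; 0.62 -0.82 0.6 0 0 -0.005 0; 0.62 -0.82 0.8 0 0 -0.005 0; 0.62 -0.82 0.8 0 0 -0.005 0"
}}

```text
time: 7.0
tool_pos: [0.52, 0.1721, 0.1607]
ee_rot: [3.138, 0.009, -0.152]
wrist_force: [0.2, 0.2, -2.0]
width: 0.0116
finger_force: 30.0
```

{"api": "drive_tool", "payload": {
  "deltas": "0 0 0.3 0 0 0 0; 0 0 0.5 0 0 0 0; 0 0 0.7 0 0 0 0; 0 0 0.7 0 0 0 0; 0 0 0.7 0 0 0 0"
}}

```text
time: 7.5
tool_pos: [0.523, 0.1725, 0.0972]
ee_rot: [-3.141, -0.002, -0.153]
wrist_force: [0.5, -0.2, -1.8]
width: 0.0114
finger_force: 30.0
```

```bash
python3 - <<'E'
from h import *
o=robot.get_obs(); print(o["tool_pos"],o["ee_rot"])
s=look('w3.png'); i=cv2.imread('pics/w3.png')
E
```

```text
[0.52299757 0.17246339 0.09717061] [-3.14093317e+00 -2.10884199e-03 -1.52968764e-01]
```

View pics/w3.png

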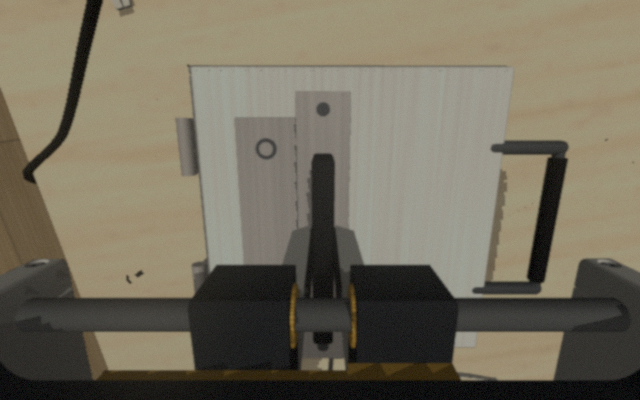

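The held straightedge (left edge at column 295) sits beside the part (edge at column 294), with a gap of about 3 mm. Both ends are clear, so I lower it.

{"api": "drive_tool", "payload": {
  "deltas": "0 0 0.1 0 0 0 0; 0 0 0.18 0 0 0 0; 0 0 0.18 0 0 0 0; 0 0 0.2 0 0 0 0; 0 0 0.2 0 0 0 0"
}}

```text
time: 8.05
tool_pos: [0.5221, 0.1726, 0.0752]
ee_rot: [3.141, 0.0, -0.152]
wrist_force: [-0.4, -0.8, -1.8]
width: 0.0121
finger_force: 30.0
```

{"api": "drive_tool", "payload": {
  "deltas": "0 0 0.01 0 0 0 0; 0 0 0.02 0 0 0 0; 0 0 0.02 0 0 0 0"
}}

```text
time: 8.35
tool_pos: [0.5224, 0.1727, 0.0737]
ee_rot: [-3.141, -0.001, -0.152]
wrist_force: [0.6, -0.0, -2.0]
width: 0.0117
finger_force: 30.0
```

{"api": "drive_tool", "payload": {
  "deltas": "0 0 0.01 0 0 0 0; 0 0 0.02 0 0 0 0; 0 0 0.02 0 0 0 0"
}}

```text
time: 8.65
tool_pos: [0.5225, 0.1727, 0.0737]
ee_rot: [-3.141, -0.001, -0.152]
wrist_force: [-3.9, -1.2, 7.3]
width: 0.0119
finger_force: 30.0
```

{"api": "drive_tool", "payload": {
  "deltas": "0 0 -0.015 0 0 0 0; 0 -0.01 -0.015 0 0 0 0; 0 -0.02 -0.015 0 0 0 0; 0 -0.02 -0.015 0 0 0 0"
}}

```text
time: 9.05
tool_pos: [0.5231, 0.1742, 0.0737]
ee_rot: [3.141, -0.001, -0.153]
wrist_force: [-1.5, -2.7, 4.9]
width: 0.0117
finger_force: 30.0
```

{"api": "drive_tool", "payload": {
  "deltas": "0 -0.01 0 0 0 0 0; 0 -0.01 0 0 0 0 0"
}}

```text
time: 9.25
tool_pos: [0.523, 0.1744, 0.0737]
ee_rot: [3.139, -0.001, -0.153]
wrist_force: [-2.0, -5.2, 5.6]
width: 0.0118
finger_force: 30.0
```

{"api": "drive_tool", "payload": {
  "deltas": "0 -0.01 0 0 0 0 0; 0 -0.01 0 0 0 0 0"
}}

```text
time: 9.45
tool_pos: [0.523, 0.1744, 0.0737]
ee_rot: [3.137, -0.001, -0.153]
wrist_force: [-2.1, -6.8, 7.3]
width: 0.0118
finger_force: 30.0
```

{"api": "drive_tool", "payload": {
  "deltas": "0 -0.02 0 0 0 0 0; 0 -0.02 0 0 0 0 0; 0 -0.02 0 0 0 0 0"
}}

```text
time: 9.75
tool_pos: [0.5231, 0.1745, 0.0738]
ee_rot: [3.133, -0.001, -0.154]
wrist_force: [-3.7, -10.2, 9.2]
width: 0.012
finger_force: 30.0
```

{"api": "drive_tool", "payload": {
  "deltas": "0 0.02 0 0 0 0 12; 0 0.03 0 0 0 0 20; 0 0.03 0 0 0 0 30; 0 0.03 0 0 0 0 30; 0 0.03 0 0 0 0 30"
}}

```text
time: 10.25
tool_pos: [0.5224, 0.1761, 0.0724]
ee_rot: [-3.141, 0.001, -0.152]
wrist_force: [0.0, -0.6, 0.1]
width: 0.0303
finger_force: 0.0
```

{"api": "drive_tool", "payload": {
  "deltas": "0 0 0 0 0 0 30; 0 0 -0.15 0 0 0 30; 0 0 -0.4 0 0 0 30; 0 0 -0.8 0 0 0 30; 0 0 -1 0 0 0 30"
}}

```text
time: 10.75
tool_pos: [0.5242, 0.1761, 0.178]
ee_rot: [-3.139, -0.006, -0.152]
wrist_force: [0.5, -0.1, 0.0]
width: 0.03
finger_force: 0.0
```

{"api": "drive_tool", "payload": {
  "deltas": "-0.4 0.3 -0.3 0 0 0 30; -0.75 0.6 -0.75 0 0 0 30; -0.75 0.6 -0.75 0 0 0 30; -0.75 0.6 -0.75 0 0 0 30; -0.75 0.6 -0.75 0 0 0 30"
}}

```text
time: 11.25
tool_pos: [0.4398, 0.1279, 0.2488]
ee_rot: [-3.141, -0.002, -0.153]
wrist_force: [0.3, 0.3, -0.3]
width: 0.03
finger_force: 0.0
```

```bash
python3 - <<'E'
from h import *
o=robot.get_obs(); print(o["tool_pos"],o["ee_rot"])
s=look('w4.png')
axis(s,"straightedge",.066)
for t,z in [("part_face",.058),("pull_bar",.054),("straightedge",.058)]:
    print(t,[ (np.round(r["xy"],1),ray(s,r["xy"],z).round(4),round(r["confidence"],2)) for r in finder.landmark_of("wrist",t)[:1]])
E
```

```text
[0.43978199 0.12791793 0.24879604] [-3.14062528e+00 -2.28728194e-03 -1.52567416e-01]
straightedge 0.92 4995 252 288 32 198 rect mm [521.4 175.3] [ 34.9 180.6] 81.05
part_face [(array([256.9, 116.7]), array([0.5279, 0.1919, 0.058 ]), 0.95)]
pull_bar [(array([419.4, 120.4]), array([0.4952, 0.0067, 0.054 ]), 0.85)]
straightedge [(array([273.4, 119.1]), array([0.5224, 0.1737, 0.058 ]), 0.85)]
```

View pics/w4.png

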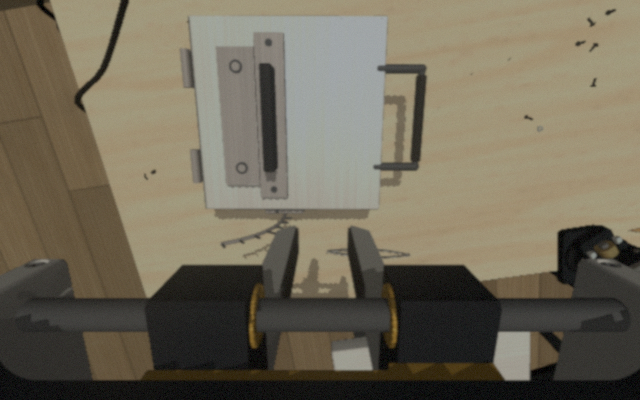

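The straightedge lies at about (270,117), apparently flush along the part. The bar is at (420,118). I'll check the seam closely.

```bash
python3 - <<'E'
from h import *
i=cv2.imread('pics/w4.png')
cv2.imwrite('pics/c4.png',cv2.resize(i[25:205,210:300],None,fx=3.3,fy=3.3,interpolation=cv2.INTER_CUBIC))
s=snap("wrist")
for p in [(419,76),(417,163),(425.5,76),(412.5,76),(423,160),(411,160)]: print(p,ray(s,p,.054).round(4))
E
```

```text
(419, 76) [0.542  0.0041 0.054 ]
(417, 163) [0.445  0.0139 0.054 ]
(425.5, 76) [ 0.5409 -0.0031  0.054 ]
(412.5, 76) [0.5431 0.0113 0.054 ]
(423, 160) [0.4475 0.0065 0.054 ]
(411, 160) [0.4497 0.0207 0.054 ]
```

View pics/c4.png

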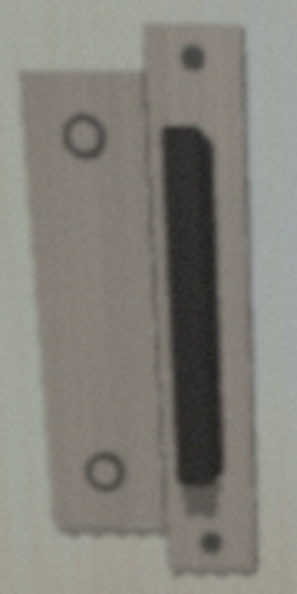

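The seam is flush and roughly centred, so I go to the bar.

{"api": "drive_tool", "payload": {
  "deltas": "0.3 0.4 0 0 0 0 34; 0.6 0.8 0.2 0 0 0 34; 0.74 1 0.5 0 0 0 34; 0.74 1 0.6 0 0 0 34; 0.74 1 0.6 0 0 0 34"
}}

```text
time: 12.05
tool_pos: [0.496, 0.0177, 0.1849]
ee_rot: [-3.142, 0.007, -0.154]
wrist_force: [-0.5, -0.1, 0.5]
width: 0.0341
finger_force: 0.0
```

{"api": "drive_tool", "payload": {
  "deltas": "0 0.08 0.3 0 0 0 34; 0 0.08 0.6 0 0 0 34; 0 0.08 0.7 0 0 0 34; 0 0.08 0.7 0 0 0 34; 0 0.08 0.7 0 0 0 34"
}}

```text
time: 12.55
tool_pos: [0.4971, 0.0104, 0.1198]
ee_rot: [-3.141, -0.003, -0.151]
wrist_force: [0.4, -1.4, 0.4]
width: 0.0338
finger_force: 0.0
```

```bash
python3 - <<'E'
from h import *
o=robot.get_obs(); print(o["tool_pos"],o["ee_rot"])
s=look('w5.png')
print([ (np.round(r["xy"],1),ray(s,r["xy"],.054).round(4),round(r["confidence"],2)) for r in finder.landmark_of("wrist","pull_bar")[:1]])
E
```

```text
[0.497098   0.01036584 0.11982325] [-3.14138361e+00 -2.82973872e-03 -1.51221603e-01]
[(array([325.9, 211.8]), array([0.497 , 0.0086, 0.054 ]), 0.92)]
```

View pics/w5.png

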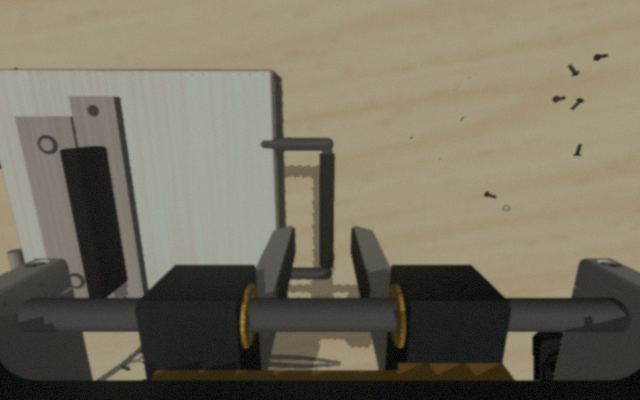

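The bar at (327,210) is between the fingers, so I descend and grip.

{"api": "drive_tool", "payload": {
  "deltas": "0 0.01 0.3 0 0 0 34; 0 0.01 0.6 0 0 0 34; 0 0.01 0.84 0 0 0 34; 0 0.01 0.84 0 0 0 34; 0 0.01 0.84 0 0 0 34"
}}

```text
time: 13.15
tool_pos: [0.4969, 0.0087, 0.0353]
ee_rot: [-3.142, -0.002, -0.152]
wrist_force: [0.8, 0.6, 1.5]
width: 0.0337
finger_force: 0.0
```

{"api": "drive_tool", "payload": {
  "deltas": "0 0 0 0 0 0 10; 0 0 0 0 0 0 0; 0 0 0 0 0 0 0; 0 0 0 0 0 0 0; 0 0 0 0 0 0 0"
}}

```text
time: 13.65
tool_pos: [0.4969, 0.0074, 0.0353]
ee_rot: [3.139, -0.003, -0.153]
wrist_force: [-0.6, -6.0, 5.0]
width: 0.011
finger_force: 30.0
```

{"api": "drive_tool", "payload": {
  "deltas": "0 0.012 -0.023 0 0 0 0; 0 0.012 -0.068 0 0 0 0; 0 0.01 -0.113 0 0 0 0; 0 0.007 -0.181 0 0 0 0; 0 0.003 -0.227 0 0 0 0"
}}

```text
time: 14.15
tool_pos: [0.497, 0.0083, 0.0567]
ee_rot: [-3.141, -0.002, -0.153]
wrist_force: [4.9, -2.9, -3.2]
width: 0.0109
finger_force: 30.0
```

{"api": "drive_tool", "payload": {
  "deltas": "0 -0.01 -0.068 0 0 0 0; 0 -0.02 -0.136 0 0 0 0; 0 -0.03 -0.224 0 0 0 0; 0 -0.03 -0.224 0 0 0 0"
}}

```text
time: 14.55
tool_pos: [0.4974, 0.0112, 0.0798]
ee_rot: [3.141, -0.002, -0.152]
wrist_force: [4.7, -4.0, -3.3]
width: 0.0109
finger_force: 30.0
```

{"api": "drive_tool", "payload": {
  "deltas": "0 -0.014 -0.089 0 0 0 0; 0 -0.032 -0.178 0 0 0 0; 0 -0.05 -0.222 0 0 0 0; 0 -0.084 -0.335 0 0 0 0; 0 -0.118 -0.438 0 0 0 0"
}}

```text
time: 15.05
tool_pos: [0.4991, 0.0223, 0.1227]
ee_rot: [3.14, -0.002, -0.153]
wrist_force: [4.5, -4.8, -2.2]
width: 0.0113
finger_force: 30.0
```

{"api": "drive_tool", "payload": {
  "deltas": "0 -0.034 -0.086 0 0 0 0; 0 -0.07 -0.17 0 0 0 0; 0 -0.11 -0.25 0 0 0 0; 0 -0.15 -0.331 0 0 0 0; 0 -0.15 -0.331 0 0 0 0"
}}

```text
time: 15.55
tool_pos: [0.5014, 0.0372, 0.1569]
ee_rot: [3.14, -0.003, -0.153]
wrist_force: [4.5, -5.8, -1.1]
width: 0.0113
finger_force: 30.0
```

{"api": "drive_tool", "payload": {
  "deltas": "0 -0.02 -0.045 0 0 0 0; 0 -0.034 -0.084 0 0 0 0; 0 -0.034 -0.084 0 0 0 0; 0 -0.034 -0.084 0 0 0 0"
}}

```text
time: 15.95
tool_pos: [0.502, 0.041, 0.1639]
ee_rot: [3.141, -0.002, -0.153]
wrist_force: [5.2, -3.7, -0.8]
width: 0.0109
finger_force: 30.0
```

```bash
python3 - <<'E'
from h import *
o=robot.get_obs(); print(o["tool_pos"],o["qvel"].round(3),o["finger_force"])
s=snap("scene"); save(s,"s6.png"); t=snap("top")
for c,q in (("scene",s),("top",t)):
  for th in ("pull_bar","part_face","straightedge"):
    print(c,th,[(np.round(r["xy"],1),round(r["confidence"],2)) for r in finder.landmark_of(c,th)[:1]])
th=np.radians(30); n=np.array([.1535,.988]); h=np.array([.4972,.009])+.26*n
for nm,r,z in (("bar",.26,0),("face",.078,.004),("se",.094,.004)):
  rr=r*np.cos(th)+z*np.sin(th); P=np.append(h-rr*n,.054+r*np.sin(th)+z*np.cos(th)); print(nm,np.round(proj(s,P),1),np.round(proj(t,P),1))
i=s["img"][180:340,230:420][:,:,::-1]; cv2.imwrite('pics/c6.png',cv2.resize(i,None,fx=3.7,fy=3.7,interpolation=cv2.INTER_CUBIC))
E
```

```text
[0.50198983 0.04095626 0.16387517] [-0.001  0.003  0.002 -0.001 -0.001 -0.001] 29.998466670513153
scene pull_bar [(array([344.8, 205.9]), 0.55)]
scene part_face [(array([299.2, 275.3]), 0.65)]
scene straightedge [(array([301.4, 267. ]), 0.9)]
top pull_bar []
top part_face []
top straightedge []
bar [341.5 206.9] [273.4 228.3]
face [298.9 269.9] [212.5 222.4]
se [302.8 264.2] [217.4 222.9]
```

View pics/c6.png

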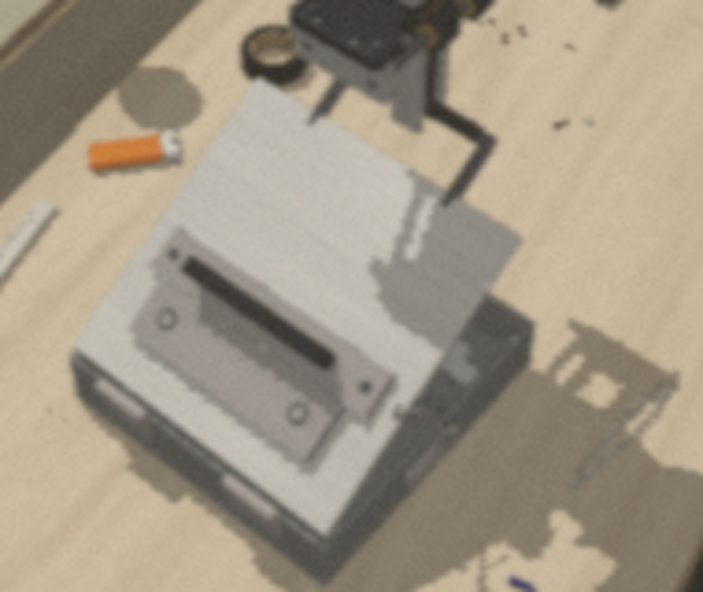

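The picture shows the flap raised with its bar in the fingers and the straightedge still flush against the part, around (270,320) in the crop. The lift of 128.6 mm over a 260 mm radius gives about 29.6°, and the arm is at rest.

```bash
python3 -c "
from bench import robot
print(robot.close_job())"
```

```text
the job is handed in; nothing more can be done
None
```

I handed the job in with the straightedge flush and about centred on the part, let go of, and the flap held by its bar at about 29.6°; the hand-in returned no verdict, so I don't know how it was judged.

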